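Rock two box lids on a marble slab and set the warped one aside

TASK

Two matching walnut box lids lie on the marble slab on the coffee table; one is flat, the other is warped. Press down with the fingertips on the brass dot of the lids to find the one that rocks, rock that lid over and keep it pressed down for a moment while it is still on the slab, then carry it over and lay it gently, knob up, in the middle of the teal tray. Leave the flat lid where it lies on the slab.

Things in the scene. Friction and masses are not known exactly. Their poses are not given: they have to be found in the camera images.
- lid_a: dark walnut lid, 130 (x) by 100 (y) by 10 mm, about 200 g, flat or warped (see lid_b). Origin: middle of the underside, z up. Brass knob, an upright cylinder 26 mm across, 32 mm tall, at x = y = 0, its top 42 mm above the origin. Flush brass dot, 16 mm across, at x = -50 mm, y = 0 (15 mm from the edge). Flat lid: top 10 mm above the origin all over, does not give when pressed.
- lid_b: the other lid: same size, knob, dot, axes. One of the two is warped: bent at x = -10 mm, its larger part (with the knob) rests flat, so z reads upright; the part with the dot is bent up 6 degrees, dot 14 mm above the origin. About 0.5 N on the dot tips the whole lid 6 degrees, till the dot end meets the slab (dot 4 mm lower); let go, it falls back.
- slab: white marble serving slab, flat and fixed, 240 mm (x) by 340 mm (y), 15 mm thick; origin: centre of the underside, on the table. The two lids lie on it side by side along its y, with their dots towards the slab's -x side.
- tray: shallow teal open tray, fixed, outside 220 mm (x) by 200 mm (y) by 25 mm high, walls and floor 5 mm thick; origin: centre of the underside, on the table; empty.
Mind the look-alikes: they are no part of the job. Leave any blue or orange look-alike of the lid_b alone.

How it is judged:
On the way:
1. the warped lid, still on the slab, is rocked over by the fingertips (tipped more than 3.4 degrees) and held so for 0.2 s (angle between lid_a's own z axis and vertical between 0.06 and 0.16 rad and contact force between the fingers and lid_a above 0.15 N and contact force between lid_a and slab above 0.8 N and z of lid_a in the frame of slab below 0.02 m), for 0.2 s.
At the end, for the whole second after the job is handed in: The warped lid lies released and at rest on the tray's floor, knob up (within 7 degrees of level) and its middle within 35 mm of the tray's middle; the flat lid lies on the slab, level and within 30 mm of where it was (horizontal distance between lid_a and tray below 0.035 m and z of lid_a in the frame of tray below 0.01 m and angle between lid_a's own z axis and vertical below 0.12 rad and linear speed of lid_a below 0.02 m/s and contact force between lid_a and tray above 0.5 N and distance of lid_b from where it was at the start of the episode below 0.03 m and angle between lid_b's own z axis and vertical below 0.05 rad); the robot touches nothing.
It fails at once if the warped lid is dropped or slammed into the tray (over 50 N) (contact force between lid_a and tray above 50 N).
It also fails if it takes over 67 s, if anything falls off the work surface, if the arm or the gripper's body presses on something with over 40 N, if the wrist force passes 120 N, or if a joint passes its speed limit or range.

ROBOT

A 6-joint arm with a two-finger parallel gripper is mounted at the origin on the work surface. World frame = base frame: x ahead of the robot, y to its left, z up, the work surface at z = 0. Lengths are in m, angles in rad, forces in N, time in s.
With the tool pointing down it reaches from about 0.275 to 0.825 m from the base axis. Payload 4.9 kg.
Tool frame: the origin (TCP) lies midway between the tips of the shut fingers; the grasp point (between the pads) lies tcp_to_grasp behind it (tcp_to_grasp is the distance from the TCP to the grasp point, in m); z points along the fingers, y is the line along which they close (so a half turn about z gives the same grasp; the last joint's range is limited). The gripper opens to 85 mm and grips with 20 to 120 N. Pads are 22 mm wide; open, the fingers measure 114 mm over their backs; the gripper's body (76 mm by 85 mm) begins 54 mm behind the grasp point. The pads swing forward as they close: fully open they stand 13 mm farther back than shut.
Start: joints at [-1.288, 0.326, -0.193, 1.052, 0, 1.437], TCP at [0.223, -0.503, 0.231] pointing down, gripper open.
Joint ranges: [-2.65, 2.65], [-0.97, 1.79], [-1.3, 1.35], [-1.93, 2.1], [-1.47, 1.37], [-3.14, 3.14]. Speed limits (rad/s): [2.57, 2.57, 3.14, 3.14, 3.14, 3.14].

INTERFACE

Orientations are given as a rotation vector (axis times angle).
In Python, from station import * gives the robot as it stands.
- The arm moves only by the shell command python3 -m inch 'ROWS'. ROWS is JSON, a list of rows, each a list of 3 entries, a list of its own where there are three numbers: the turn, a rotation vector about the tool's x, y, z in rad, then the shift along the tool's x, y, z in units of 60 mm (1.0 is 60 mm), then the finger opening in mm, from 0 to 85.4. A call has 1 to 12 rows; each row is the pose to reach, as a shift and turn from the pose commanded when the call began, along the tool's axes at that moment; what a row does not reach only later rows make up. A row lasts 1/8 s, in which the tool goes at most 62.5 mm and 10.7 degrees, less where a joint would pass 70% of its speed; a pose out of reach is approached as far as the arm can. A call with a gripper value outside its range is refused whole. The fingers move at their own pace and stop on an object; the grip force is fixed at half the most. Time passes only in rows, so rows that repeat a pose let the fingers close. It gives the time, the measured TCP pose, the force, the opening and the grip force at its end, in the units of the state.
- read_state(): the state, without advancing time (a new reading comes with each control period).
- camera(name): name is "scene" or "top" or "wrist"; returns a dict with "frame" (480x640x3 uint8, red, green, blue), "depth" (480x640 float32, m along the optical axis (not along the pixel's ray), 0 where there is no reading), "mtx" (3x3 intrinsics, pixels), "dist" ([k1, k2, p1, p2, k3] as OpenCV has them; the pictures are not rectified), "R" (3x3) and "t" (3): a world point X has camera coordinates R X + t; the wrist camera has in their place "hand_eye" (4x4, takes a point from camera to tool coordinates, whose origin is the TCP and whose axes are the flange's). Camera axes: x right, y down, z forward; pixel columns grow to the right and rows downward; lengths in m; the calibration is good to about 2 mm. A picture is of the moment at which its call begins: read the wrist's pose just before it.
- close_job(): hands the job in; it is judged then, once.
The state is a dict: "time": time; "q": joint angles; "joint_velocities": joint speeds; "tau": joint torques, N m; "ee_pos": TCP position; "tcp_rot": TCP orientation; "force": force on the tool from outside, world axes, zero at the start; "wrist_torque": the same for the moment, N m; "width": opening from 0.0 (shut) to 1.0 (fully open); "grip_force": force on a finger pad.
Only numpy, scipy, OpenCV 4.12 (cv2) and the standard library are available. Lean on these libraries where they do the work, as an engineer would, in place of code of your own. Each camera call takes 0.05 s, during which the arm holds its last target. There are 200 camera calls.

## Working session

There is one attempt and no reset: what is moved stays moved. The work goes in short steps, Python scripts to look and compute and a shell command to move; the robot and the scene stay as the last step left them, time stands still between calls to the robot, and variables do not carry over. Pictures are saved under pics/ and viewed, at most 10 in all, crops included, and the job is handed in when it is done.

```bash
ls; mkdir -p pics
cat > h.py <<'E'
from station import *
import numpy as np, cv2
def ray(c,uv):
    p=cv2.undistortPoints(np.array([[uv]],float),np.array(c["mtx"]),np.array(c["dist"]))[0,0]
    R=np.array(c["R"]);t=np.array(c["t"])
    return -R.T@t, R.T@np.array([p[0],p[1],1.])
def onz(c,uv,z):
    o,d=ray(c,uv); return o+d*(z-o[2])/d[2]
def dep(c,uv):
    o,d=ray(c,uv); return o+d*c["depth"][int(uv[1]),int(uv[0])]
def wcam(c,s):
    H=np.array(c["hand_eye"]);T=np.eye(4);T[:3,:3]=cv2.Rodrigues(np.array(s["tcp_rot"],float))[0];T[:3,3]=s["ee_pos"]
    M=np.linalg.inv(T@H);c["R"]=M[:3,:3];c["t"]=M[:3,3];return c
def save(c,n): cv2.imwrite("pics/"+n,c["frame"][:,:,::-1])
E
python3 - <<'E'
from h import *
import pickle
s=read_state();print(s)
c=camera("top");save(c,"top0.png");pickle.dump(c,open("top.pkl","wb"))
print(c["mtx"],c["dist"],c["R"],c["t"])
c=camera("scene");save(c,"scene0.png");pickle.dump(c,open("scene.pkl","wb"))
import station;print([k for k in dir(station) if not k.startswith('_')], globals().get('tcp_to_grasp'))
E
```

```text
pics
{'time': 0.0, 'q': array([-1.28820600e+00,  3.26944236e-01, -1.93577464e-01,  1.05195203e+00,
       -2.02235411e-05,  1.43660921e+00]), 'joint_velocities': array([ 4.42344593e-04,  4.70277222e-04,  1.23558439e-04,  8.56184376e-04,
       -1.87872712e-03, -2.15330778e-05]), 'tau': array([-3.81161399e-04, -4.43397009e+01,  2.62443048e+01,  1.53883133e-02,
       -2.34514437e-04,  7.17975610e-06]), 'ee_pos': array([ 0.22250276, -0.50237248,  0.23050404]), 'tcp_rot': array([-3.07199082e+00, -6.49598723e-01,  2.26890865e-04]), 'force': array([0.50654184, 0.12662252, 0.52161434]), 'wrist_torque': array([ 9.21548005e-03,  7.08828865e-05, -5.80821624e-03]), 'grip_force': 0.0, 'width': 1.0019126953882973}
[[477.51142073   0.         314.35717921]
 [  0.         477.51142073 239.49349522]
 [  0.           0.           1.        ]] [0.03505038 0.         0.         0.         0.        ] [[-0.00358291 -0.99984747 -0.01709396]
 [-0.99512956  0.00524892 -0.09843577]
 [ 0.09851048  0.01665802 -0.99499658]] [0.13674896 0.42293918 1.12507548]
['PlanningError', 'camera', 'close_job', 'read_state', 'tcp_to_grasp'] 0.0187
```

View pics/top0.png

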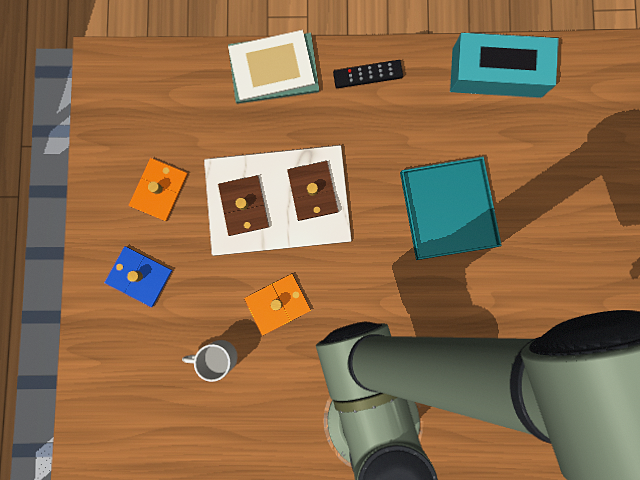

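View pics/scene0.png

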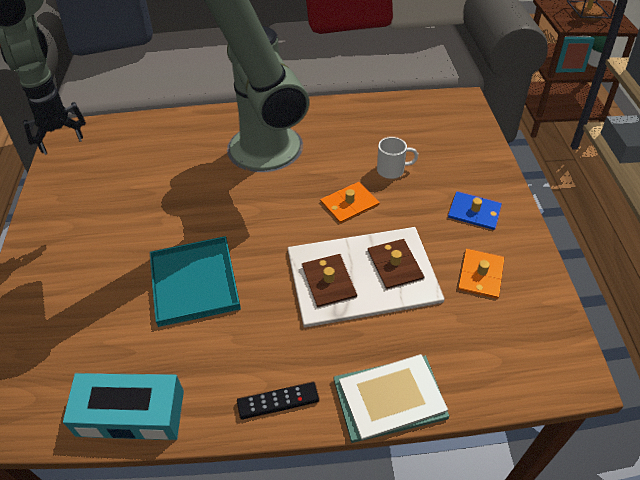

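The top view shows two walnut lids on the slab, with knobs at (240,203) and (312,188) and dots at (247,225) and (317,210). The teal tray is at (450,207). The look-alikes are the orange lids at (158,188) and (278,303), the blue lid at (139,276), and the teal box at (505,65), which is not the tray. I choose the two walnut lids on the slab.

Run:
```python
from h import *
import pickle
c=pickle.load(open("top.pkl","rb"));d=pickle.load(open("scene.pkl","rb"))
def brass(c,box):
    x0,y0,x1,y1=box
    h=cv2.cvtColor(c["frame"],cv2.COLOR_RGB2HSV)
    m=cv2.inRange(h,(17,100,120),(30,255,255));k=np.zeros_like(m);k[y0:y1,x0:x1]=m[y0:y1,x0:x1]
    n,l,st,ce=cv2.connectedComponentsWithStats(k)
    return [(ce[i].round(1),st[i,4]) for i in range(1,n) if st[i,4]>8]
print("top");
for ce,a in brass(c,(210,150,345,245)): print(ce,a,"knobtop",onz(c,ce,.057).round(4),"dot",onz(c,ce,.027).round(4),"dep",dep(c,ce).round(4))
print("scene")
for ce,a in brass(d,(295,235,430,315)): print(ce,a,onz(d,ce,.057).round(4),"dot",onz(d,ce,.027).round(4),dep(d,ce).round(4))
h=cv2.cvtColor(c["frame"],cv2.COLOR_RGB2HSV)
m=cv2.inRange(h,(80,90,30),(100,255,255));m[:,:395]=0;m[:140]=0;m[275:]=0
p=max(cv2.findContours(m,0,2)[0],key=cv2.contourArea);r=cv2.minAreaRect(p);print("tray",r)
b=cv2.boxPoints(r);B=np.array([onz(c,q,.02) for q in b]);print(B.round(3),B.mean(0).round(4))
h2=np.vstack([cv2.resize(c["frame"][150:245,205:350],None,fx=3,fy=3,interpolation=3), cv2.resize(d["frame"][230:325,290:435],None,fx=3,fy=3,interpolation=3)])
cv2.imwrite("pics/crop.png",h2[:,:,::-1])
```

```text
top
[311.7 188.2] 100 knobtop [0.5414 0.1401 0.057 ] dot [0.5477 0.1408 0.027 ] dep [0.5414 0.1401 0.057 ]
[240.2 202.8] 94 knobtop [0.5077 0.3083 0.057 ] dot [0.513  0.3135 0.027 ] dep [0.5076 0.3082 0.0576]
[316.5 209.5] 32 knobtop [0.4907 0.129  0.057 ] dot [0.4955 0.1294 0.027 ] dep [0.4953 0.1294 0.0288]
[246.6 224.8] 37 knobtop [0.4555 0.2927 0.057 ] dot [0.4594 0.2975 0.027 ] dep [0.4597 0.2979 0.0248]
scene
[387.7 246.9] 26 [0.4865 0.2912 0.057 ] dot [0.4615 0.2976 0.027 ] [0.459  0.2983 0.0239]
[396.  253.5] 68 [0.5095 0.3077 0.057 ] dot [0.4851 0.3145 0.027 ] [0.5077 0.3082 0.0548]
[322.5 262.3] 32 [0.5171 0.1282 0.057 ] dot [0.493  0.1301 0.027 ] [0.4908 0.1302 0.0242]
[328.6 270.6] 76 [0.5438 0.1401 0.057 ] dot [0.5204 0.1423 0.027 ] [0.5443 0.14   0.0577]
tray ((450.0579833984375, 207.8970184326172), (92.49844360351562, 86.20479583740234), 79.54008483886719)
[[ 0.592 -0.072  0.02 ]
 [ 0.628 -0.277  0.02 ]
 [ 0.407 -0.308  0.02 ]
 [ 0.37  -0.107  0.02 ]] [ 0.4993 -0.191   0.02  ]
```

View pics/crop.png

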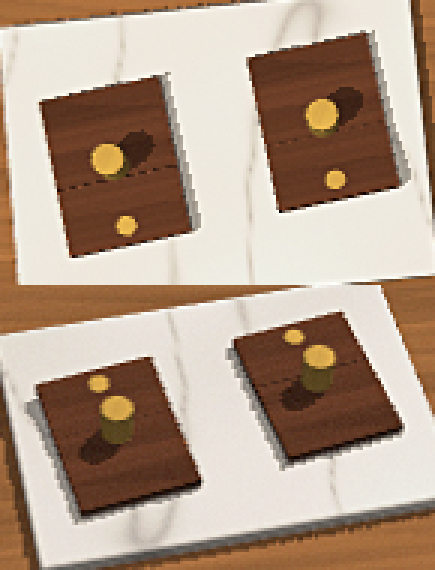

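The right lid (knob 0.541, 0.140) shows a shadow gap under its dot end. Its dot measures z≈0.029 in two views, against 0.025 on the left lid, so it is probably the warped one. I'll confirm by pressing, and first move above its dot with the fingers shut.

```bash
python3 -m inch '[[[0,0,-0.2],[0.8,-0.7,0],0],[[0,0,-0.4],[1.5,-1.4,0],0],[[0,0,-0.5],[2.2,-2.1,0.1],0],[[0,0,-0.7],[2.9,-2.8,0.2],0],[[0,0,-0.8],[3.6,-3.5,0.3],0],[[0,0,-0.9],[4.4,-4.2,0.4],0],[[0,0,-1.0],[5.2,-4.9,0.5],0],[[0,0,-1.1],[6.0,-5.6,0.6],0],[[0,0,-1.2],[6.8,-6.3,0.8],0],[[0,0,-1.3],[7.6,-7.0,1.0],0],[[0,0,-1.38],[8.41,-7.78,1.3],0],[[0,0,-1.38],[8.41,-7.78,1.3],0]]'
cat > rel.py <<'E'
import sys
from h import *
s=read_state();R=cv2.Rodrigues(np.array(s["tcp_rot"],float))[0]
print("t",s["time"],"p",np.round(s["ee_pos"],4),"F",np.round(s["force"],2),"q",np.round(s["q"],2),"yaw",np.degrees(np.arctan2(R[1,0],R[0,0])).round(1),"z",R[:,2].round(3),"w",s["width"],s["grip_force"])
if len(sys.argv)>3: print("shift",(R.T@(np.array(sys.argv[1:4],float)-s["ee_pos"])/.06).round(3))
E
python3 rel.py .495 .1293 .035
```

```text
time: 1.6
ee_pos: [0.495, 0.1311, 0.1519]
tcp_rot: [-1.951, -2.461, 0.001]
force: [-0.6, -0.7, 0.5]
width: 0.0
grip_force: 0.0
t 1.6 p [0.495  0.1311 0.1519] F [-0.6  -0.67  0.53] q [ 0.11  0.33 -0.41  0.84  0.    1.45] yaw 103.2 z [-0.002  0.    -1.   ] w 4.1021955054850225e-06 0.0
shift [-0.03  -0.004  1.949]
```

Run:
```python
from h import *
s=read_state();c=wcam(camera("wrist"),s);save(c,"w1.png")
h=cv2.cvtColor(c["frame"],cv2.COLOR_RGB2HSV);m=cv2.inRange(h,(17,100,100),(30,255,255))
n,l,st,ce=cv2.connectedComponentsWithStats(m)
for i in range(1,n):
    if st[i,4]>150: print(ce[i].round(),st[i],"knob",onz(c,ce[i],.057).round(4),"dot",onz(c,ce[i],.029).round(4),"dep",dep(c,ce[i]).round(4))
```

```text
[ 5. 14.] [  0   0  13  34 351] knob [0.2908 0.2245 0.057 ] dot [0.2689 0.2266 0.029 ] dep [0.2791 0.2256 0.0421]
[68.  7.] [ 24   0  74  20 567] knob [0.326  0.2361 0.057 ] dot [0.3083 0.2395 0.029 ] dep [0.2969 0.2417 0.011 ]
[91. 36.] [ 74  20  35  35 417] knob [0.3395 0.2237 0.057 ] dot [0.3234 0.2257 0.029 ] dep [0.3132 0.2269 0.0113]
[59. 97.] [ 47  83  27  29 593] knob [0.3229 0.1864 0.057 ] dot [0.3048 0.184  0.029 ] dep [0.2939 0.1825 0.0122]
[390. 242.] [ 370  218   42   47 1467] knob [0.5407 0.1441 0.057 ] dot [0.5483 0.1367 0.029 ] dep [0.5408 0.1441 0.0568]
[319. 234.] [308 223  24  23 433] knob [0.4939 0.1389 0.057 ] dot [0.4959 0.1308 0.029 ] dep [0.4958 0.1314 0.0308]
```

View pics/w1.png

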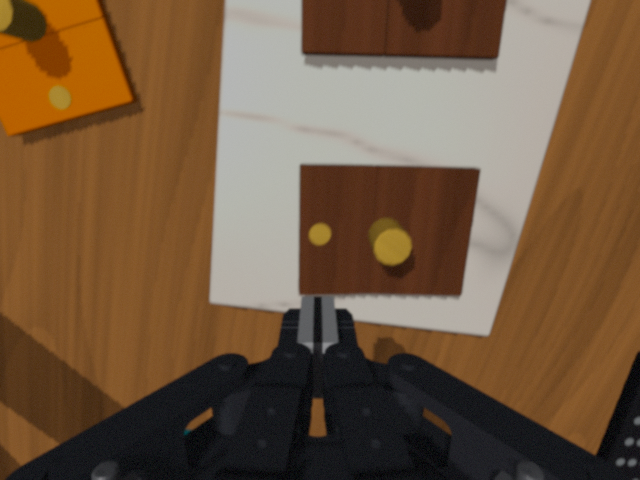

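The wrist view shows the dot at (319,234), knob top at (392,246) and shut fingertips at (318,297). The dot works out to (0.496, 0.131) with z≈0.030, agreeing with the top view. Descending, then pressing in small steps.

```bash
python3 -m inch '[[[0,0,0],[0,0,0.9],0],[[0,0,0],[0,0,1.6],0],[[0,0,0],[0,0,1.9],0],[[0,0,0],[0,0,1.95],0],[[0,0,0],[0,0,1.95],0],[[0,0,0],[0,0,1.95],0]]'; python3 rel.py;  python3 -m inch '[[[0,0,0],[0,0,0.05],0],[[0,0,0],[0,0,0.08],0],[[0,0,0],[0,0,0.1],0],[[0,0,0],[0,0,0.1],0]]';python3 rel.py
```

```text
time: 2.4
ee_pos: [0.4961, 0.1279, 0.0375]
tcp_rot: [1.957, 2.456, 0.002]
force: [-0.5, 0.2, 0.4]
width: -0.0
grip_force: 0.0
t 2.4 p [0.4961 0.1279 0.0375] F [-0.49  0.19  0.41] q [ 0.11  0.48 -0.54  0.56 -0.    1.45] yaw 102.9 z [ 0.002  0.    -1.   ] w -3.6984939651488502e-06 0.0
time: 2.9
ee_pos: [0.4949, 0.1282, 0.0301]
tcp_rot: [-1.957, -2.458, 0.0]
force: [0.1, -0.8, 0.6]
width: -0.0
grip_force: 0.0
t 2.9 p [0.4949 0.1282 0.0301] F [ 0.1  -0.78  0.59] q [ 0.11  0.49 -0.54  0.54  0.    1.45] yaw 103.0 z [-0. -0. -1.] w -0.00013719235885227313 0.0
```

```bash
python3 -m inch '[[[0,0,0],[0,0,0.02],0],[[0,0,0],[0,0,0.04],0],[[0,0,0],[0,0,0.06],0],[[0,0,0],[0,0,0.06],0],[[0,0,0],[0,0,0.06],0]]'; for i in 1; do python3 -m inch '[[[0,0,0],[0,0,0.02],0],[[0,0,0],[0,0,0.02],0]]';done
python3 - <<'E'
from h import *
s=read_state();c=wcam(camera("wrist"),s);save(c,"w2.png")
c=camera("top");save(c,"top2.png")
E
python3 rel.py
```

```text
time: 3.52
ee_pos: [0.495, 0.1282, 0.0267]
tcp_rot: [-1.957, -2.458, 0.0]
force: [0.0, -0.4, 1.0]
width: 0.003
grip_force: 0.2
time: 3.78
ee_pos: [0.4951, 0.1282, 0.0254]
tcp_rot: [1.957, 2.458, 0.0]
force: [0.8, -1.2, 0.5]
width: -0.0
grip_force: 0.2
t 3.875 p [0.4952 0.1282 0.0255] F [-0.36 -0.76 -1.2 ] q [ 0.11  0.5  -0.54  0.53  0.    1.45] yaw 102.9 z [ 0.  0. -1.] w 0.0018342854911928448 0.2286387188360095
```

The dot has sunk about 4 mm with almost no force, so this lid rocks. I'll press a little firmer until it bottoms out, then hold.

```bash
python3 -m inch '[[[0,0,0],[0,0,0.01],0],[[0,0,0],[0,0,0.02],0],[[0,0,0],[0,0,0.02],0]]'; python3 -m inch '[[[0,0,0],[0,0,0.015],0],[[0,0,0],[0,0,0.015],0]]'
python3 - <<'E'
from h import *
s=read_state();c=wcam(camera("wrist"),s);save(c,"w3.png")
E
python3 rel.py
```

```text
time: 4.25
ee_pos: [0.4951, 0.1282, 0.025]
tcp_rot: [1.956, 2.458, 0.0]
force: [-2.1, -0.5, 8.6]
width: 0.003
grip_force: 4.3
time: 4.5
ee_pos: [0.4951, 0.1282, 0.025]
tcp_rot: [1.956, 2.457, 0.0]
force: [-6.0, -0.8, 16.9]
width: -0.0
grip_force: 8.8
t 4.55 p [0.4952 0.1282 0.025 ] F [-6.18 -0.74 17.71] q [ 0.11  0.5  -0.55  0.53 -0.    1.45] yaw 103.0 z [ 0.001 -0.    -1.   ] w 0.0026728054169162323 8.772843711194582
```

View pics/w3.png

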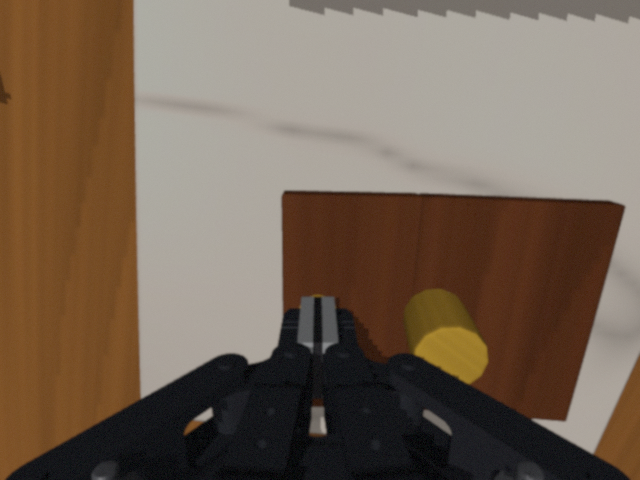

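The tip is on the dot (near 318,297) and the lid's far end (620,205) is raised, so it is rocked over and bottomed at z=0.025 with firm contact. I'll hold a bit longer, then lift.

```bash
python3 -m inch '[[[0,0,0],[0,0,-0.01],0],[[0,0,0],[0,0,-0.01],0],[[0,0,0],[0,0,-0.01],0],[[0,0,0],[0,0,-0.01],0],[[0,0,0],[0,0,-0.05],0],[[0,0,0],[0,0,-0.09],0],[[0,0,0],[0,0,-0.15],0],[[0,0,0],[0,0,-0.8],0],[[0,0,0],[0,0,-1.6],60],[[0,0,0],[0,0,-2.1],60],[[0,0,0],[0,0,-2.1],60],[[0,0,0],[0,0,-2.1],60]]'
python3 - <<'E'
from h import *
s=read_state();c=wcam(camera("wrist"),s);save(c,"w4.png")
h=cv2.cvtColor(c["frame"],cv2.COLOR_RGB2HSV);m=cv2.inRange(h,(17,100,100),(30,255,255))
n,l,st,ce=cv2.connectedComponentsWithStats(m)
for i in range(1,n):
    if st[i,4]>300 and ce[i][0]>200:
        yy,xx=np.where(l==i);P=np.array([dep(c,(x,y)) for x,y in zip(xx,yy)]);t=P[P[:,2]>P[:,2].max()-.006];print(ce[i].round(),st[i],"top mean",np.median(t,0).round(4),((t.max(0)+t.min(0))/2).round(4))
c=camera("top");save(c,"top3.png")
m=cv2.inRange(cv2.cvtColor(c["frame"],cv2.COLOR_RGB2HSV),(17,100,120),(30,255,255));m[:150]=0;m[245:]=0;m[:,:205]=0;m[:,345:]=0
n,l,st,ce=cv2.connectedComponentsWithStats(m)
for i in range(1,n):
    if st[i,4]>8: print(ce[i],st[i,4],onz(c,ce[i],.057),onz(c,ce[i],.029))
E
python3 rel.py .5415 .1405 .1
```

```text
time: 6.05
ee_pos: [0.4944, 0.1281, 0.1486]
tcp_rot: [-1.956, -2.457, 0.001]
force: [-0.4, -0.2, -1.1]
width: 0.703
grip_force: 0.0
[391. 240.] [ 371  217   43   47 1483] top mean [0.4765 0.2044 0.2917] [0.4765 0.2044 0.2917]
[320. 232.] [309 222  23  22 418] top mean [0.4952 0.1302 0.0301] [0.4954 0.1299 0.0299]
[240.27835052 202.83505155] 97 [0.5075779  0.30811416 0.057     ] [0.51256439 0.31298188 0.029     ]
[246.54054054 224.75675676] 37 [0.45556571 0.29286582 0.057     ] [0.45923593 0.29734766 0.029     ]
t 6.15 p [0.4939 0.1281 0.148 ] F [-0.9  -0.27 -0.77] q [ 0.11  0.33 -0.42  0.83  0.    1.45] yaw 102.9 z [-0.003 -0.    -1.   ] w 0.703428648285447 0.0
shift [0.024 0.821 0.798]
```

```bash
python3 -m inch '[[[0,0,0],[0.02,0.4,0.2],60],[[0,0,0],[0.03,0.8,0.4],60],[[0,0,0],[0.03,0.8,1.0],60],[[0,0,0],[0.03,0.8,1.6],60],[[0,0,0],[0.03,0.8,1.85],60],[[0,0,0],[0.03,0.8,2.0],60],[[0,0,0],[0.03,0.8,2.0],60],[[0,0,0],[0.03,0.8,2.0],60]]'; python3 rel.py .5415 .1405 .028
python3 - <<'E'
from h import *
s=read_state();c=wcam(camera("wrist"),s);save(c,"w5.png")
E
```

```text
time: 7.15
ee_pos: [0.5424, 0.1408, 0.0305]
tcp_rot: [1.956, 2.457, 0.002]
force: [-0.1, 0.1, -0.0]
width: 0.702
grip_force: 0.0
t 7.15 p [0.5424 0.1408 0.0305] F [-0.11  0.13 -0.02] q [ 0.12  0.55 -0.41  0.6   0.    1.47] yaw 103.0 z [ 0.002  0.    -1.   ] w 0.7020637927049405 0.0
shift [-0.002 -0.017  0.041]
```

View pics/w5.png

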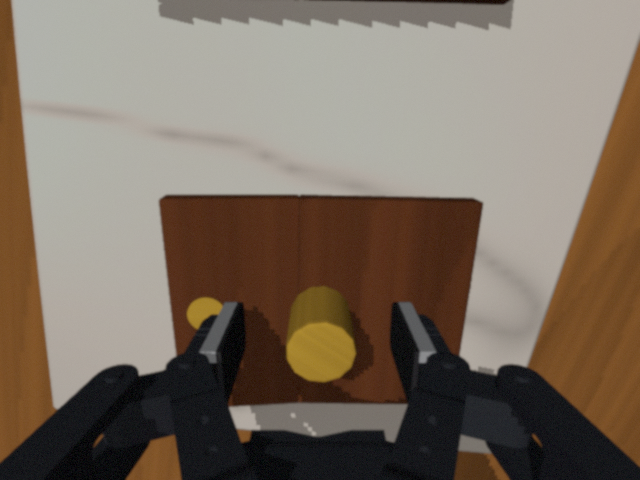

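The knob top (321,350) sits midway between the pads (225 and 412). Closing on it and lifting gently.

```bash
python3 -m inch '[[[0,0,0],[0,0,0],20],[[0,0,0],[0,0,0],10],[[0,0,0],[0,0,0],10],[[0,0,0],[0,0,0],10],[[0,0,0],[0,0,0],10],[[0,0,0],[0,0,0],10]]'; python3 rel.py; python3 -m inch '[[[0,0,0],[0,0,-0.1],10],[[0,0,0],[0,0,-0.4],10],[[0,0,0],[0,0,-0.8],10],[[0,0,0],[0,0,-1.3],10],[[0,0,0],[0,0,-1.6],10],[[0,0,0],[0,0,-1.6],10],[[0,0,0],[0,0,-1.6],10]]';  python3 - <<'E'
from h import *
s=read_state();c=wcam(camera("wrist"),s);save(c,"w6.png")
E
python3 rel.py .4993 -.191 .125
```

```text
time: 7.95
ee_pos: [0.5423, 0.1408, 0.0302]
tcp_rot: [1.956, 2.457, 0.002]
force: [-1.0, 0.7, 5.8]
width: 0.282
grip_force: 58.8
t 7.95 p [0.5423 0.1408 0.0302] F [-0.95  0.75  5.81] q [ 0.12  0.56 -0.41  0.6   0.    1.47] yaw 103.0 z [ 0.002  0.    -1.   ] w 0.28219635578104807 58.77992391586304
time: 8.82
ee_pos: [0.5406, 0.1406, 0.1244]
tcp_rot: [-1.956, -2.457, 0.002]
force: [0.1, 0.6, -2.0]
width: 0.288
grip_force: 59.1
t 8.875 p [0.5404 0.1406 0.1241] F [ 1.07  0.06 -2.44] q [ 0.12  0.44 -0.32  0.82 -0.    1.47] yaw 102.9 z [-0.002 -0.    -1.   ] w 0.2810215116053497 59.114879965782166
shift [-5.232 -1.906 -0.011]
```

View pics/w6.png

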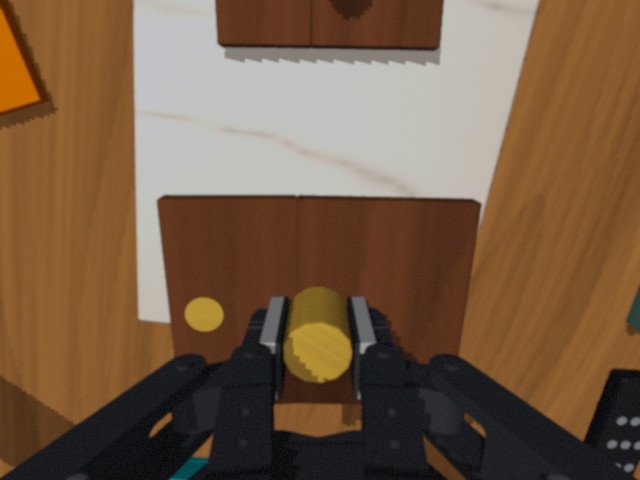

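The knob at (318,340) is held between the pads and the lid hangs level, clear of the slab. Carrying it to the tray.

```bash
python3 -m inch '[[[0,0,0],[-0.2,-0.1,0],10],[[0,0,0],[-0.7,-0.25,0],10],[[0,0,0],[-1.4,-0.5,0],10],[[0,0,0],[-2.1,-0.76,0],10],[[0,0,0],[-2.8,-1.0,0],10],[[0,0,0],[-3.5,-1.27,0],10],[[0,0,0],[-4.2,-1.5,0],10],[[0,0,0],[-4.8,-1.75,0],10],[[0,0,0],[-5.1,-1.86,0],10],[[0,0,0],[-5.23,-1.9,0],10],[[0,0,0],[-5.23,-1.9,0],10],[[0,0,0],[-5.23,-1.9,0],10]]';  python3 - <<'E'
from h import *
c=camera("top");save(c,"top5.png")
d=camera("scene");save(d,"scene5.png")
cv2.imwrite("pics/s5.png",np.vstack([c["frame"][120:300,200:560],cv2.resize(d["frame"][200:350,100:400],(360,180))])[:,:,::-1])
E
python3 rel.py .4993 -.191 .025
```

```text
time: 10.38
ee_pos: [0.5007, -0.1895, 0.1253]
tcp_rot: [-1.955, -2.459, -0.001]
force: [0.1, -0.3, -2.2]
width: 0.283
grip_force: 59.1
t 10.475 p [ 0.5008 -0.1896  0.1254] F [-0.25  0.23 -2.07] q [-0.5   0.4  -0.38  0.79  0.    0.84] yaw 103.0 z [-0.  0. -1.] w 0.28684824404631293 59.1295462846756
shift [-0.018 -0.03   1.673]
```

View pics/s5.png

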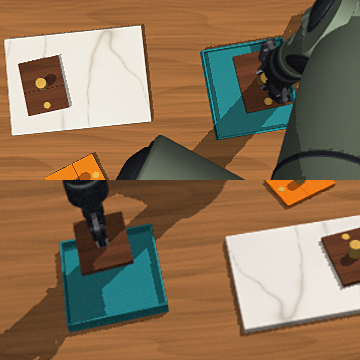

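The lid hangs over the tray's middle and the flat lid is still on the slab (40,83 in the crop). Contact is expected at TCP z≈0.020, so I'll lower fast to just above that and then slowly.

```bash
python3 -m inch '[[[0,0,0],[0,-0.02,0.3],10],[[0,0,0],[-0.01,-0.02,0.7],10],[[0,0,0],[-0.01,-0.02,1.1],10],[[0,0,0],[-0.01,-0.02,1.4],10],[[0,0,0],[-0.01,-0.02,1.55],10],[[0,0,0],[-0.01,-0.02,1.62],10],[[0,0,0],[-0.01,-0.02,1.66],10],[[0,0,0],[-0.01,-0.02,1.68],10],[[0,0,0],[-0.01,-0.02,1.68],10],[[0,0,0],[-0.01,-0.02,1.68],10]]'; python3 -m inch '[[[0,0,0],[0,0,0.02],10],[[0,0,0],[0,0,0.035],10],[[0,0,0],[0,0,0.035],10]]';python3 -m inch '[[[0,0,0],[0,0,0.01],10],[[0,0,0],[0,0,0.02],10],[[0,0,0],[0,0,0.02],10]]'
```

```text
time: 11.72
ee_pos: [0.4998, -0.1917, 0.0249]
tcp_rot: [1.957, 2.457, 0.0]
force: [-0.2, 0.3, -2.1]
width: 0.29
grip_force: 59.1
time: 12.1
ee_pos: [0.4995, -0.1915, 0.0224]
tcp_rot: [-1.957, -2.458, 0.0]
force: [-0.3, 0.2, -2.1]
width: 0.289
grip_force: 59.1
time: 12.48
ee_pos: [0.4996, -0.1915, 0.0212]
tcp_rot: [-1.957, -2.458, 0.0]
force: [0.0, -0.1, -1.3]
width: 0.284
grip_force: 59.1
```

```bash
python3 -m inch '[[[0,0,0],[0,0,0.008],10],[[0,0,0],[0,0,0.015],10],[[0,0,0],[0,0,0.015],10]]'; python3 -m inch '[[[0,0,0],[0,0,0.005],10],[[0,0,0],[0,0,0.01],10],[[0,0,0],[0,0,0.01],10]]'
```

```text
time: 12.85
ee_pos: [0.4996, -0.1915, 0.0203]
tcp_rot: [-1.957, -2.458, 0.0]
force: [-0.2, 0.4, -2.0]
width: 0.285
grip_force: 59.1
time: 13.22
ee_pos: [0.4997, -0.1915, 0.0202]
tcp_rot: [1.957, 2.458, -0.0]
force: [-1.9, 0.4, 3.4]
width: 0.286
grip_force: 59.6
```

The wrist now reads +3.4 N, so the lid is resting on the tray floor. Releasing and retreating.

```bash
python3 -m inch '[[[0,0,0],[0,0,0],30],[[0,0,0],[0,0,0],40],[[0,0,0],[0,0,0],55],[[0,0,0],[0,0,0],55],[[0,0,0],[0,0,0],55],[[0,0,0],[0,0,-0.2],55],[[0,0,0],[0,0,-0.8],55],[[0,0,0],[0,0,-1.6],55],[[0,0,0],[0,0,-2.4],55],[[0,0,0],[0,0,-3.2],55],[[0,0,0],[0,0,-3.2],55]]'; python3 -m inch '[[[0,0,0],[1,0.3,0],55],[[0,0,0],[2,0.6,0],55],[[0,0,0],[3,0.6,0],55],[[0,0,0],[3,0.6,0],55],[[0,0,0],[3,0.6,0],55],[[0,0,0],[3,0.6,0],55]]'
python3 - <<'E'
from h import *
c=camera("top");d=camera("scene")
for n,k,b in(("top",c,(150,260,390,520)),("scene",d,(225,335,140,250)),("topflat",c,(150,245,205,280))):
    m=cv2.inRange(cv2.cvtColor(k["frame"],cv2.COLOR_RGB2HSV),(17,100,90),(30,255,255));z=np.zeros_like(m);z[b[0]:b[1],b[2]:b[3]]=m[b[0]:b[1],b[2]:b[3]]
    q,l,st,ce=cv2.connectedComponentsWithStats(z)
    for i in range(1,q):
        if st[i,4]>8: print(n,ce[i].round(1),st[i,4],onz(k,ce[i],.047 if n!="topflat" else .057).round(4),dep(k,ce[i]).round(4))
cv2.imwrite("pics/s7.png",np.vstack([c["frame"][120:300,200:560],cv2.resize(d["frame"][200:350,100:400],(360,180))])[:,:,::-1])
E
python3 rel.py
```

```text
time: 14.6
ee_pos: [0.5022, -0.1929, 0.2169]
tcp_rot: [1.951, 2.451, 0.002]
force: [0.2, -0.6, -0.3]
width: 0.645
grip_force: 0.0
time: 15.35
ee_pos: [0.4946, -0.0093, 0.2116]
tcp_rot: [1.959, 2.456, -0.0]
force: [-0.1, -0.1, 0.9]
width: 0.639
grip_force: 0.0
scene [188.9 262.5] 32 [ 0.4747 -0.1962  0.047 ] [ 0.452  -0.2026  0.0198]
scene [190.9 273. ] 112 [ 0.5082 -0.1895  0.047 ] [ 0.5085 -0.1895  0.0473]
topflat [240.4 203.2] 106 [0.5067 0.3078 0.057 ] [0.5072 0.3083 0.0539]
topflat [246.5 224.8] 37 [0.4556 0.2929 0.057 ] [0.4594 0.2976 0.0275]
t 15.45 p [ 0.4946 -0.0093  0.2116] F [0.54 0.65 0.25] q [-0.17  0.24 -0.36  0.97 -0.    1.18] yaw 102.8 z [-0. -0. -1.] w 0.6444057295143497 0.0
```

View pics/s7.png

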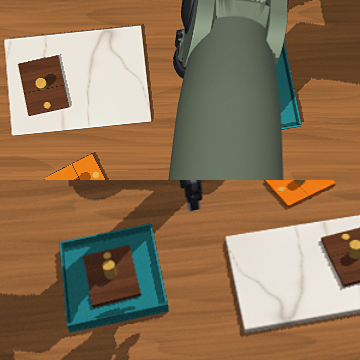

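The lid lies flat, knob up, in the middle of the tray, with its knob top at z≈0.047 as expected. The flat lid has not moved and the arm is clear.

```bash
python3 -c "
from station import *
print(close_job())"
```

```text
the job is handed in; nothing more can be done
None
```

I pressed the dot on the right-hand lid, which rocked over and was held down, then laid it knob up in the middle of the teal tray; the flat lid was never touched, and the job was handed in at about 15.5 s with no verdict returned.

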